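# Open the lock-tab pantry canister

### The arm

A 6-joint arm with a two-finger parallel gripper is mounted at the origin on the work surface. World frame = base frame: x ahead of the robot, y to its left, z up, the work surface at z = 0. Lengths are in m, angles in rad, forces in N, time in s.
With the tool pointing down it reaches from about 0.25 to 0.775 m from the base axis. Payload 4 kg.
Tool frame: the origin (TCP) lies midway between the tips of the shut fingers; the grasp point (between the pads) lies grip_point_offset behind it (grip_point_offset is the distance from the TCP to the grasp point, in m); z points along the fingers, y is the line along which they close (so a half turn about z gives the same grasp; the last joint's range is limited). The gripper opens to 94 mm and grips with 3 to 60 N. Pads are 16 mm wide; open, the fingers measure 119 mm over their backs; the gripper's body (75 mm by 177 mm) begins 78 mm behind the grasp point.
Start: joints at [-1.279, 0.087, 1.371, -0, 1.684, -0.103], TCP at [0.212, -0.508, 0.206] pointing down, gripper open.
Joint ranges: [-3.1, 3.1], [-0.76, 2.03], [0.27, 2.55], [-1.08, 4.22], [0.17, 2.65], [-2.57, 2.57]. Speed limits (rad/s): [2.79, 2.79, 3.14, 3.14, 3.14, 3.14].

### API

Orientations are given as [roll, pitch, yaw] about the fixed x, y, z axes, in that order (R = Rz(yaw) Ry(pitch) Rx(roll)).
In Python, from bench import * gives the robot as it stands. The module is installed in compiled form; this text tells all that it offers.
- The arm moves only by the tool apply_moves, never from a script. Its argument "commands" is a list of rows, each a list of 7 numbers: the turn, a rotation vector about the world's x, y, z in rad, then the shift along the world's x, y, z in m, then the opening in per cent of the stroke, from 0 (shut) to 100 (fully open). In form: [[ax, ay, az, x, y, z, jaw], ...]. A call has exactly 5 rows; each row is the pose to reach, as a shift and turn from the pose commanded when the call began; what a row does not reach only later rows make up. A row lasts 1/10 s, in which the tool goes at most 50 mm and 8.59 degrees, less where a joint would pass 70% of its speed; a pose out of reach is approached as far as the arm can. A call with a gripper value outside its range is refused whole. The fingers move at their own pace and stop on an object; the grip force is fixed at half the most. Time passes only in rows, so rows that repeat a pose let the fingers close, or fill a call up. It gives the time, the measured TCP pose, the force, the opening and the grip force at its end, in the units of the state.
- get_obs(): the state, without advancing time (a new reading comes with each control period).
- snapshot(name): name is "scene" or "top" or "wrist"; returns a dict with "pixels" (400x640x3 uint8, red, green, blue), "vertical_fov" (degrees; the focal length in pixels is half the picture's height over the tangent of half this angle, whatever the lens; pixels are square), "cx", "cy" (the principal point, pixels), "rvec" (rotation vector, rad) and "tvec" (3), from world to camera coordinates, as OpenCV has them. Camera axes: x right, y down, z forward; pixel columns grow to the right and rows downward; lengths in m; the calibration is good to about 2 mm. A picture is of the moment at which its call begins. There is no depth.
- close_job(): hands the job in; it is judged then, once.
Trained networks look in the newest picture that a camera, given by its name, has taken for a name from the list of things; names that differ only in an ending like _2 or _b are one class to them, and where a whole thing is asked for, a point or a joint stands for the part that bears it (a point fixed in the world has none). Each returns a list of dicts, best first, with "score" (0 to 1); they miss things now and then, are a little off and sometimes report something else, mostly with a low value. They report only what shows in the picture. A call takes as long as a camera call.
- masks_of(camera, query): "mask" (400x640 bool, what is visible of it) and "extent" ([left, top, right, bottom] in pixels, round what is visible of it).
- place_of(camera, query): "pixel" ([column, row] in pixels: a listed point, or the origin of a listed thing).
The state is a dict: "time": time; "joint_positions": joint angles; "qvel": joint speeds; "joint_torque": joint torques, N m; "tool_pos": TCP position; "ee_rot": TCP orientation; "wrist_force": force on the tool from outside, world axes, zero at the start; "wrist_torque": the same for the moment, N m; "width": finger opening in m; "finger_force": force on a finger pad.
Only numpy, scipy, OpenCV 4.12 (cv2) and the standard library are available. Lean on these libraries where they do the work, as an engineer would, in place of code of your own. Each camera call takes 0.05 s, during which the arm holds its last target. There are 200 camera calls.

### The job

Open the white pantry canister: swing the orange tab up and well back past upright, then press the green cap gently down against its spring, unscrew it anticlockwise until you feel its stop, ease back a little and lift it out. Stand it upright in the middle of the blue tray, lowering it slowly and not letting go before it stands there; leave the tab back and the other things where they are, and never force the cap.

Things in the scene. Friction and masses are not known exactly. Their poses are not given: they have to be found in the camera images.
- canister: white round canister, 130 mm diameter, fixed to the table. Origin: centre of its underside, on the cap's axis. z up; +x points from the cap to the tab's hinge, the tab's free end lies towards -x. White body to 100 mm height. Two grey hinge posts (x 53 to 63 mm, y within 20 mm of the middle) rise to 176 mm.
- tab (a joint): angle of the orange tab about its hinge: 0 closed (level, over the cap), pi/2 upright, up to its stop at 2.3 (laid back away from the cap). Opening lifts the free end upward and towards the canister's +x. It stays where it is left; the stiff hinge takes about 1 N at the free end. It must go beyond 1.9 to clear the cap.
- tab_hinge (a point): the tab's hinge axis: 58 mm from the canister's centre along its +x, 170.5 mm above the table; the axis runs along the canister's y. Does not move.
- tab_grip (a point): centre of the finger roll at the tab's free end: 12 mm thick, 24 mm wide along the canister's y, 106 mm from the hinge axis, 173.5 mm above the table when closed. From here to the hinge the tab is a strap 24 mm wide, 5 mm thick, with free space beside and below its end; pinched across its 24 mm width it can pivot between the fingers. Turns with the tab.
- cap_grip (a point): centre of the upright grip bar on the green cap: 50 mm long (this frame's x), 14 mm thick (y), 26 mm high (13 mm above and below this point). Locked in the canister it is 150.5 mm above the table, on the canister's axis, and its x is turned by -35 degrees (clockwise from above) from the canister's x. Cap mass about 60 g.
- cap_rim (a point): centre of the top of the cap's flat green rim disc, 68 mm diameter, 4 mm thick, from which the bar rises; fingertips can press on it beside the bar. Under the disc is a white plug of 40 mm diameter with two side lugs (58 mm over them).
- cap_foot (a point): centre of the plug's flat underside, 25.5 mm below cap_rim and 38.5 mm below cap_grip; the cap stands on it.
- collar (a point): centre of the top of the grey collar (72 mm diameter, 128 mm above the table) holding the cap. To leave the lock notches the cap must be pushed down 3.5 mm; from 4 mm on its rim squeezes a stiff rubber ring, and at 5.5 mm it meets a hard seat. Pressed so, it turns anticlockwise (from above) 55 to 80 degrees, different each time and not visible, to a rubber stop.
- spring (a point): where the spring plate meets the locked cap. It pushes up with 6 N, 8 N at 4 mm; then the rubber adds 8 N per mm. The rubber turning stop gives 3 degrees (0.3 N m), then is hard. 4 degrees (1 to 6) back from its first touch the cap is free: let up, it rises 4 mm above its locked height and lifts straight out (25 mm clears). Turned less it is held. Over 40 N between cap and canister breaks it.
- tray_in (a point): centre of the inner floor (5 mm above the table) of the shallow blue tray, 150 by 150 mm, rim 16 mm high, walls 5 mm, fixed to the table. It may stand on either side of the canister, the white basket on the other. The cap standing in it has point cap_grip about 43.5 mm above the table.
- jar: bystander, to leave alone: glass jar with brass lid, 90 mm diameter, 130 mm high, origin at its underside
- can_a: bystander: can with yellow band, 74 mm diameter, 100 mm high, origin at its underside
- can_b: bystander: can with red band, 66 mm diameter, 90 mm high, origin at its underside
- spice: bystander: small amber jar with red lid, 44 mm diameter, 80 mm high, origin at its underside
- carton: bystander: green carton, 60 by 90 by 120 mm high, origin at its underside
- scoopcup: bystander: steel cup, 70 mm diameter, 60 mm high, origin at its underside
- basket: bystander: white basket with onions, fixed, 150 by 140 mm, 70 mm high, origin at its underside

How it is judged:
By the outcome, as a careful person would: the job done as asked, in the order asked, and still so for the second after the job is handed in, with the robot touching nothing.
It also fails if it takes over 72 s, if anything falls off the work surface, if the arm or the gripper's body presses on something with over 40 N, if the wrist force passes 120 N, or if a joint passes its speed limit or range.

## Working session

There is one attempt and no reset: what is moved stays moved. The work goes in short steps, Python scripts to look and compute and a tool call to move; the robot and the scene stay as the last step left them, time stands still between calls to the robot, and variables do not carry over. Pictures are saved under pics/ and viewed, at most 10 in all, crops included, and the job is handed in when it is done.

Besides the shell and the picture viewer there is one more tool, called after ">>>" in YAML: its name, and indented under it one key for each argument. apply_moves: Moves the arm, as the interface text tells. Its arguments: {"type":"object","properties":{"commands":{"type":"array"}},"required":["commands"]}

```bash
mkdir -p pics; cat > h.py <<'E'
from bench import *
import numpy as np, cv2
def cam(s):
    f=200/np.tan(np.radians(s["vertical_fov"])/2)
    K=np.array([[f,0,s["cx"]],[0,f,s["cy"]],[0,0,1.]]);R=cv2.Rodrigues(np.array(s["rvec"],float))[0]
    return K,R,np.array(s["tvec"],float)
def ray(s,p):
    K,R,t=cam(s);d=R.T@np.linalg.solve(K,[p[0],p[1],1]);return -R.T@t,d
def atz(s,p,z):
    c,d=ray(s,p);return c+d*(z-c[2])/d[2]
def proj(s,X):
    K,R,t=cam(s);x=K@(R@np.array(X)+t);return x[:2]/x[2]
def save(s,n): cv2.imwrite("pics/"+n,s["pixels"][:,:,::-1])
E
python3 - <<'E'
from h import *
import bench
o=get_obs();print(o); print([n for n in dir(bench) if 'grip' in n.lower()], globals().get('grip_point_offset'))
Z={'canister':0,'tab_hinge':.1705,'tab_grip':.1735,'cap_grip':.1505,'cap_rim':.1375,'collar':.128,'tray_in':.005,'jar':0,'can_a':0,'can_b':0,'spice':0,'carton':0,'scoopcup':0,'basket':0}
for c in ["top","scene"]:
    s=snapshot(c);save(s,c+"1.png")
    print(c,ray(s,(320,200))[0],s["vertical_fov"])
    for q,z in Z.items():
        r=place_of(c,q)[:2]
        print(q,[(round(a["score"],2),np.round(a["pixel"]),np.round(atz(s,a["pixel"],z)[:2],4)) for a in r])
E
```

```text
{'time': 0.0, 'joint_positions': array([-1.27914369e+00,  8.79741403e-02,  1.37226475e+00, -9.24077787e-06,
        1.68357454e+00, -1.03100716e-01]), 'qvel': array([-6.22257809e-04, -4.12911512e-05,  1.05792377e-03,  2.43270227e-04,
        6.78678987e-04,  5.43185586e-04]), 'joint_torque': array([ 1.99817063e-03, -3.40173769e+01, -3.02427542e+01,  7.19136279e-02,
        3.30451224e-02, -1.67258163e-04]), 'tool_pos': array([ 0.21135341, -0.5071763 ,  0.20428839]), 'ee_rot': array([-3.13938272e+00, -2.19422854e-04,  3.94752079e-01]), 'wrist_force': array([-0.42151431, -0.61114298, -0.26651634]), 'wrist_torque': array([-0.02701712, -0.03580371,  0.01698273]), 'finger_force': 0.0, 'width': 0.09401769744215818}
['grip_point_offset'] 0.0188
top [ 0.43653105 -0.02072321  1.03935312] 48.39352166733468
canister [(0.68, array([320., 255.]), array([ 0.5033, -0.0288]))]
tab_hinge []
tab_grip [(0.74, array([328., 270.]), array([ 0.4627, -0.0413])), (0.4, array([326., 248.]), array([ 0.5055, -0.04  ]))]
cap_grip [(0.84, array([325., 246.]), array([ 0.511 , -0.0384])), (0.74, array([372., 186.])
[... 1455 characters left out ...]
73, array([300., 196.]), array([ 0.5149, -0.2283])), (0.7, array([241., 266.]), array([ 0.7728, -0.0921]))]
can_a [(0.77, array([360., 394.]), array([0.7821, 0.2549])), (0.72, array([296., 314.]), array([0.7627, 0.0758]))]
can_b [(0.77, array([360., 394.]), array([0.7821, 0.2549])), (0.72, array([296., 314.]), array([0.7627, 0.0758]))]
spice [(0.77, array([370., 314.]), array([0.6609, 0.1583]))]
carton [(0.9, array([205., 219.]), array([ 0.7525, -0.2868])), (0.62, array([370., 317.]), array([0.6661, 0.1623]))]
scoopcup [(0.8, array([268., 231.]), array([ 0.6656, -0.155 ]))]
basket [(0.85, array([298., 198.]), array([ 0.5247, -0.2221])), (0.45, array([361., 177.]), array([ 0.3218, -0.2008]))]
```

View pics/top1.png

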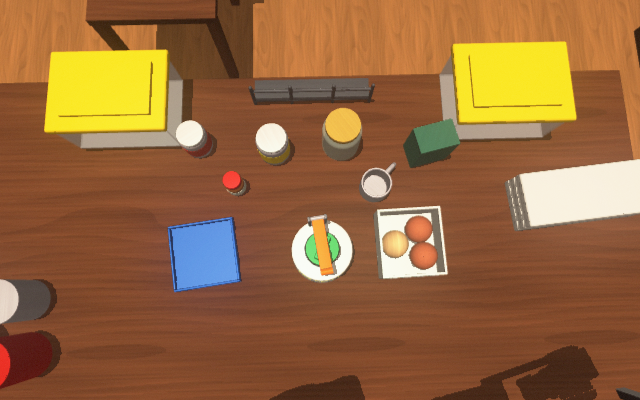

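View pics/scene1.png

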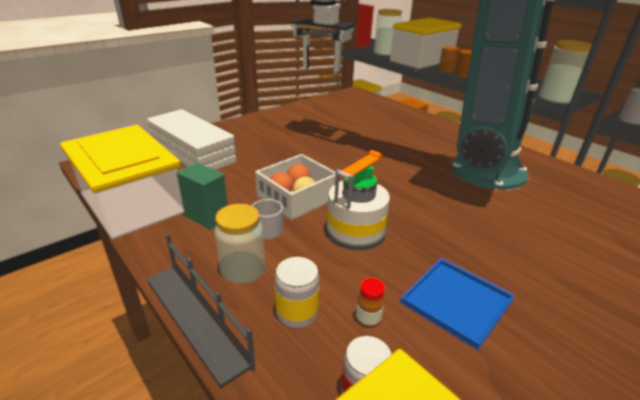

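The top view shows the tray at (205,254), the canister at (322,250) with its orange strap running from (317,220) to (327,270), and the basket to the right. The scene view agrees. I'll move above the canister and look with the wrist camera.

>>> apply_moves:
  commands:
    - [0,0,-0.12,0.04,0.03,0.03,100]
    - [0,0,-0.24,0.06,0.07,0.06,100]
    - [0,0,-0.36,0.08,0.11,0.09,100]
    - [0,0,-0.48,0.1,0.15,0.12,100]
    - [0,0,-0.59,0.12,0.19,0.14,100]

```text
time: 2.0
tool_pos: [0.3248, -0.3309, 0.3392]
ee_rot: [3.14, -0.002, -0.201]
wrist_force: [1.1, -0.2, -0.9]
width: 0.0941
finger_force: 0.0
```

>>> apply_moves:
  commands:
    - [0,0,0,0.02,0.045,0,100]
    - [0,0,0,0.04,0.09,0,100]
    - [0,0,0,0.06,0.135,0,100]
    - [0,0,0,0.08,0.18,0,100]
    - [0,0,0,0.1,0.22,0,100]

```text
time: 2.5
tool_pos: [0.4247, -0.1099, 0.3378]
ee_rot: [3.141, -0.001, -0.195]
wrist_force: [1.0, -0.5, 0.3]
width: 0.0941
finger_force: 0.0
```

>>> apply_moves:
  commands:
    - [0,0,0,-0.01,0.03,0,100]
    - [0,0,0,-0.01,0.06,0,100]
    - [0,0,0,-0.01,0.06,0,100]
    - [0,0,0,-0.01,0.06,0,100]
    - [0,0,0,-0.01,0.06,0,100]

```text
time: 3.0
tool_pos: [0.4143, -0.0529, 0.3373]
ee_rot: [3.141, 0.0, -0.196]
wrist_force: [0.5, -0.4, 0.7]
width: 0.094
finger_force: 0.0
```

```bash
python3 - <<'E'
from h import *
o=get_obs();print(o["time"],o["tool_pos"],o["ee_rot"],o["joint_positions"])
Z={'canister':0,'tab_hinge':.1705,'tab_grip':.1735,'cap_grip':.1505,'cap_rim':.1375,'collar':.128}
for c in ["wrist","top"]:
    s=snapshot(c);save(s,c+"2.png"); print(ray(s,(320,200)),s["vertical_fov"])
    for q,z in Z.items():
        print(q,[(round(a["score"],2),np.round(a["pixel"]),np.round(atz(s,a["pixel"],z)[:2],4)) for a in place_of(c,q)[:2]])
    hsv=cv2.cvtColor(s["pixels"],cv2.COLOR_RGB2HSV)
    m=cv2.inRange(hsv,(8,190,150),(18,255,255))
    n,l,st,ce=cv2.connectedComponentsWithStats(m)
    for i in range(1,n):
        if st[i,4]>150:
            cn=cv2.findContours((l==i).astype(np.uint8),0,2)[0][0]
            b=cv2.boxPoints(cv2.minAreaRect(cn)); print(st[i],[np.round(atz(s,p,.175)[:2],4) for p in b])
E
```

```text
3.0 [ 0.41434306 -0.05290873  0.337256  ] [ 3.14105161e+00  4.83716517e-05 -1.96226602e-01] [-2.62465290e-01 -1.95144337e-01  1.38006788e+00 -5.86160765e-04
  1.95668150e+00  1.50433701e+00]
(array([ 0.47988613, -0.06611397,  0.51640331]), array([-0.24193141,  0.0302121 , -0.97004629])) 62.903059442061696
canister []
tab_hinge [(0.75, array([254.,  39.]), array([ 0.5655, -0.0227]))]
tab_grip [(0.94, array([292., 139.]), array([ 0.4638, -0.0395]))]
cap_grip [(0.78, array([279.,  98.]), array([ 0.5082, -0.0332]))]
cap_rim [(0.61, array([279.,  99.]), array([ 0.5075, -0.0316]))]
collar []
(array([ 0.43653105, -0.02072321,  1.03935312]), array([ 0.18518683, -0.01033214, -0.98267443])) 48.39352166733468
canister [(0.56, array([322., 254.]), array([ 0.5046, -0.0332])), (0.38, array([199., 144.]), array([0.7784, 0.2592]))]
tab_hinge [(0.86, array([316., 216.]), array([ 0.5674, -0.0209])), (0.44, array([319., 251.]), array([ 0.4995, -0.0261]))]
tab_grip []
cap_grip [(0.8, array([322., 245.]), array([ 0.512 , -0.0327]))]
cap_rim [(0.8, array([323., 249.]), array([ 0.5052, -0.033 ]))]
collar [(0.95, array([320., 249.]), array([ 0.5068, -0.0285]))]
[312 220  17  33 310] [array([ 0.5572, -0.012 ]), array([ 0.5608, -0.0344]), array([ 0.497 , -0.0445]), array([ 0.4934, -0.0223])]
```

View pics/wrist2.png

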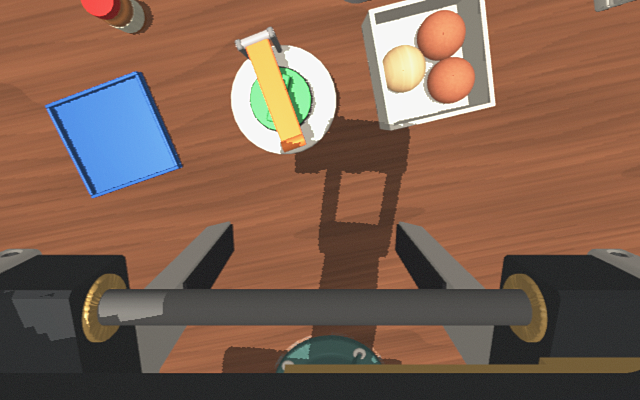

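The wrist view shows the canister disc around (285,98), with the strap running from (257,45) to (292,143) and the roll at (292,143). I'll fit the canister's centre and yaw from it.

```bash
cat >> h.py <<'E'
from scipy.optimize import least_squares
def fitcirc(s,m,z,r):
    cn=max(cv2.findContours(m.astype(np.uint8),0,1)[0],key=cv2.contourArea)[:,0]
    P=np.array([atz(s,p,z)[:2] for p in cn.astype(float)])
    f=lambda c:np.linalg.norm(P-c[:2],axis=1)-r
    q=least_squares(f,P.mean(0),loss='soft_l1',f_scale=.001);return q.x,np.median(abs(q.fun))
E
python3 - <<'E'
from h import *
for c in ["wrist","top"]:
    s=snapshot(c)
    r=masks_of(c,"canister")[:1]
    for a in r: print(c,a["score"],a["extent"],a["mask"].sum(),fitcirc(s,a["mask"],.1,.065))
    r=masks_of(c,"tab")[:1]
    for a in r:
        cn=max(cv2.findContours(a["mask"].astype(np.uint8),0,1)[0],key=cv2.contourArea)[:,0]
        P=np.array([atz(s,p,.175)[:2] for p in cn.astype(float)]).astype(np.float32)
        b=cv2.boxPoints(cv2.minAreaRect(P)); print(a["score"],b.round(4).tolist(),cv2.minAreaRect(P),cv2.fitLine(P,2,0,.01,.01).ravel())
    hsv=cv2.cvtColor(s["pixels"],cv2.COLOR_RGB2HSV)
    print(hsv[100,273] if c=="wrist" else 0)
E
```

```text
wrist 0.65 [235.6, 24.8, 337.5, 154.7] 8234 (array([ 0.50898386, -0.0328951 ]), np.float64(0.0017606243361690255))
[ 24 138 247]
top 0.85 [290.0, 213.0, 355.1, 258.6] 1322 (array([ 0.48144638, -0.02355814]), np.float64(0.014915565885189368))
0.63 [[0.4885999858379364, -0.019300000742077827], [0.49230000376701355, -0.045499999076128006], [0.5712000131607056, -0.034299999475479126], [0.5674999952316284, -0.008100000210106373]] ((0.5298951864242554, -0.026818731799721718), (0.07964953780174255, 0.026453260332345963), 8.072003364562988) [ 0.9860625   0.16637513  0.53043157 -0.02763289]
0
```

```bash
python3 - <<'E'
from h import *
s=snapshot("wrist");hsv=cv2.cvtColor(s["pixels"],cv2.COLOR_RGB2HSV)
roi=np.zeros((400,640),np.uint8);roi[20:160,225:345]=1
m=cv2.inRange(hsv,(8,100,200),(30,255,255))*roi
n,l,st,ce=cv2.connectedComponentsWithStats(m);i=1+np.argmax(st[1:,4]);print(st[i])
ys,xs=np.where(l==i)
P=np.array([atz(s,(x,y),.176)[:2] for x,y in zip(xs,ys)]).astype(np.float32)
print(cv2.minAreaRect(P),cv2.boxPoints(cv2.minAreaRect(P)))
d,w=np.linalg.eigh(np.cov(P.T));print(np.degrees(np.arctan2(w[1,1],w[0,1])),P.mean(0))
g=cv2.inRange(hsv,(40,60,40),(85,255,255))*roi
print(fitcirc(s,((g|m)>0)&(cv2.morphologyEx(g,cv2.MORPH_CLOSE,np.ones((25,25)))>0),.1375,.034))
cv2.imwrite("pics/c3.png",cv2.resize(s["pixels"][10:170,215:355,::-1],None,fx=3.5,fy=3.5,interpolation=2))
E
```

```text
[ 247   39   60  109 2597]
((0.5075640082359314, -0.03284698352217674), (0.1072157695889473, 0.024217283353209496), 8.560731887817383) [[ 0.45275095 -0.02885319]
 [ 0.45635584 -0.05280066]
 [ 0.5623771  -0.03684077]
 [ 0.5587722  -0.0128933 ]]
-171.07044943353466 [ 0.5109071  -0.03269486]
(array([ 0.5071102, -0.0329735]), np.float64(0.0006461741529445938))
```

View pics/c3.png

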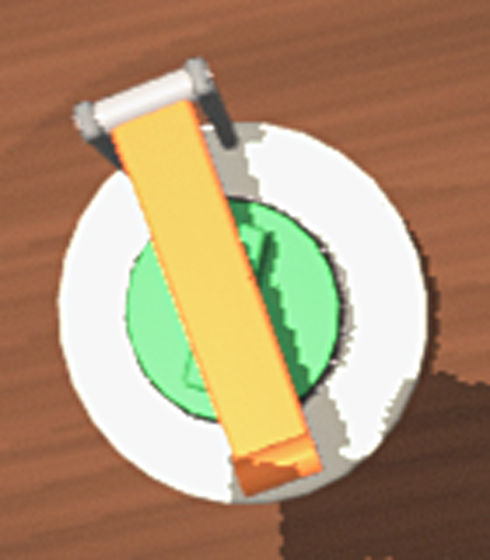

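Fit result: centre (0.508, -0.033), yaw about 8.8°. The roll is at (0.4605, -0.040). Moving in to pinch the tab.

>>> apply_moves:
  commands:
    - [0,0,0.12,0.02,0.006,-0.03,60]
    - [0,0,0.24,0.046,0.013,-0.06,60]
    - [0,0,0.35,0.046,0.013,-0.09,60]
    - [0,0,0.35,0.046,0.013,-0.12,60]
    - [0,0,0.35,0.046,0.013,-0.12,60]

```text
time: 4.55
tool_pos: [0.4577, -0.0385, 0.2122]
ee_rot: [-3.138, 0.01, 0.155]
wrist_force: [-0.0, -0.2, -0.7]
width: 0.0579
finger_force: 0.0
```

```bash
python3 - <<'E'
from h import *
o=get_obs();print(o["time"],o["tool_pos"],o["ee_rot"],o["joint_positions"])
s=snapshot("wrist");save(s,"w4.png")
for q in ["tab_grip","tab_hinge","cap_grip"]:
    print(q,[(round(a["score"],2),np.round(a["pixel"]),np.round(atz(s,a["pixel"],.1735)[:2],4)) for a in place_of("wrist",q)[:2]])
print(proj(s,[.4605,-.0402,.1735]),proj(s,[.565,-.024,.1705]))
E
```

```text
4.55 [ 0.45769244 -0.0384617   0.21222552] [-3.13802311  0.00970663  0.1549581 ] [-2.07302041e-01 -1.09643275e-01  1.55241155e+00 -1.02957222e-04
  1.70916602e+00  1.20853984e+00]
tab_grip [(0.74, array([313., 216.]), array([ 0.4578, -0.0374]))]
tab_hinge []
cap_grip []
[317.4003986  213.06241501] [318.01614805  49.33421702]
```

View pics/w4.png

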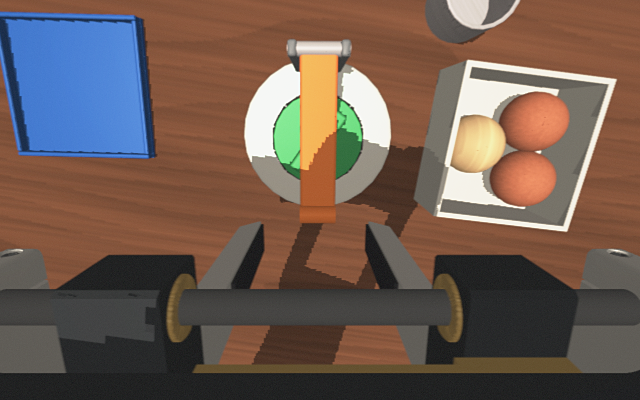

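The strap is upright in the wrist image at column 318 with the roll at row 214, matching the projection (317,213). Descending and pinching.

>>> apply_moves:
  commands:
    - [0,0,0,0.001,0,-0.015,60]
    - [0,0,0,0.001,-0.001,-0.03,60]
    - [0,0,0,0.001,-0.001,-0.045,60]
    - [0,0,0,0.001,-0.001,-0.056,60]
    - [0,0,0,0.001,-0.001,-0.056,60]

```text
time: 5.25
tool_pos: [0.4598, -0.0399, 0.1587]
ee_rot: [-3.14, 0.004, 0.155]
wrist_force: [0.4, -0.4, 0.7]
width: 0.0564
finger_force: 0.0
```

>>> apply_moves:
  commands:
    - [0,0,0,0,0,0,15]
    - [0,0,0,0,0,0,15]
    - [0,0,0,0,0,0,15]
    - [0,0,0,0,0,0,15]
    - [0,0,0,0,0,0,15]

```text
time: 5.75
tool_pos: [0.4615, -0.0398, 0.1618]
ee_rot: [-3.141, -0.001, 0.155]
wrist_force: [-0.1, 1.5, 1.5]
width: 0.0234
finger_force: 30.0
```

```bash
python3 -c "
import numpy as np
f=lambda t:106*np.array([.9996-np.cos(t+.028),np.sin(t+.028)-.028])
D=[]
for k in range(0,24):
    h,v=f(min(k*.1,2.25));D.append((.988*h,.1535*h,v))
D=np.array(D)
for k in range(1,24):
    b=(k-1)//5*5;print(k,(D[k]-D[b]).round(1))
"
```

```text
1 [ 0.8  0.1 10.6]
2 [ 2.7  0.4 21. ]
3 [ 5.5  0.9 31.2]
4 [ 9.4  1.5 41. ]
5 [14.2  2.2 50.4]
6 [5.7 0.9 8.9]
7 [12.3  1.9 17.1]
8 [19.6  3.1 24.7]
9 [27.7  4.3 31.4]
10 [36.4  5.7 37.4]
11 [9.2 1.4 5. ]
12 [18.9  2.9  9.1]
13 [28.9  4.5 12.1]
14 [39.2  6.1 14.2]
15 [49.6  7.7 15.1]
16 [10.5  1.6 -0.1]
17 [20.9  3.2 -1.2]
18 [31.1  4.8 -3.4]
19 [41.1  6.4 -6.6]
20 [ 50.7   7.9 -10.8]
21 [ 9.2  1.4 -5.1]
22 [ 17.7   2.8 -11.2]
23 [ 21.8   3.4 -14.5]
```

>>> apply_moves:
  commands:
    - [0,0,0,0.001,0,0.0105,15]
    - [0,0,0,0.0027,0.0004,0.021,15]
    - [0,0,0,0.0055,0.0009,0.031,15]
    - [0,0,0,0.0094,0.0015,0.041,15]
    - [0,0,0,0.0142,0.0022,0.0504,15]

```text
time: 6.25
tool_pos: [0.4755, -0.0377, 0.2125]
ee_rot: [-3.141, 0.001, 0.155]
wrist_force: [0.4, 1.7, -4.9]
width: 0.0236
finger_force: 30.0
```

>>> apply_moves:
  commands:
    - [0,0,0,0.0057,0.0009,0.0089,15]
    - [0,0,0,0.0123,0.0019,0.0171,15]
    - [0,0,0,0.0196,0.0031,0.0247,15]
    - [0,0,0,0.0277,0.0043,0.0314,15]
    - [0,0,0,0.0364,0.0057,0.0374,15]

```text
time: 6.75
tool_pos: [0.5121, -0.0322, 0.2498]
ee_rot: [3.142, 0.001, 0.155]
wrist_force: [-1.9, 1.1, -2.4]
width: 0.0238
finger_force: 30.0
```

Works well; continuing the arc.

>>> apply_moves:
  commands:
    - [0,0,0,0.0092,0.0014,0.005,15]
    - [0,0,0,0.0189,0.0029,0.0091,15]
    - [0,0,0,0.0289,0.0045,0.0121,15]
    - [0,0,0,0.0392,0.0061,0.0142,15]
    - [0,0,0,0.0496,0.0077,0.0151,15]

```text
time: 7.25
tool_pos: [0.5626, -0.0246, 0.2658]
ee_rot: [3.141, -0.002, 0.155]
wrist_force: [-2.7, 1.7, 4.3]
width: 0.0229
finger_force: 30.0
```

>>> apply_moves:
  commands:
    - [0,0,0,0.0105,0.0016,0,15]
    - [0,0,0,0.0209,0.0032,-0.0012,15]
    - [0,0,0,0.0311,0.0048,-0.0034,15]
    - [0,0,0,0.0411,0.0064,-0.0066,15]
    - [0,0,0,0.0507,0.0079,-0.0108,15]

```text
time: 7.75
tool_pos: [0.615, -0.0167, 0.2554]
ee_rot: [3.14, -0.007, 0.155]
wrist_force: [0.4, 0.3, 5.5]
width: 0.0224
finger_force: 30.0
```

>>> apply_moves:
  commands:
    - [0,0,0,0.0092,0.0014,-0.0051,15]
    - [0,0,0,0.0177,0.0028,-0.0112,15]
    - [0,0,0,0.0177,0.0028,-0.0112,15]
    - [0,0,0,0.0177,0.0028,-0.0112,15]
    - [0,0,0,0.0177,0.0028,-0.0112,15]

```text
time: 8.25
tool_pos: [0.6331, -0.014, 0.244]
ee_rot: [3.14, -0.008, 0.155]
wrist_force: [4.3, -0.5, 5.2]
width: 0.0228
finger_force: 30.0
```

```bash
python3 - <<'E'
from h import *
s=snapshot("scene")
cv2.imwrite("pics/s5.png",cv2.resize(s["pixels"][60:260,240:480,::-1],None,fx=2.5,fy=2.5))
print([(a["score"],a["pixel"]) for a in place_of("scene","tab_grip")[:1]])
u=np.array([.988,.1535,0])
for t in (1.8,2,2.2): print(t,proj(s,np.array([.508,-.033,.1705])+u*(.058-.106*np.cos(t+.028))+np.array([0,0,.106*np.sin(t+.028)])))
E
```

```text
[(0.67, [327.3, 145.0])]
1.8 [338.63490122 129.49157006]
2 [331.36940693 136.70314007]
2.2 [324.54957813 145.74895825]
```

View pics/s5.png

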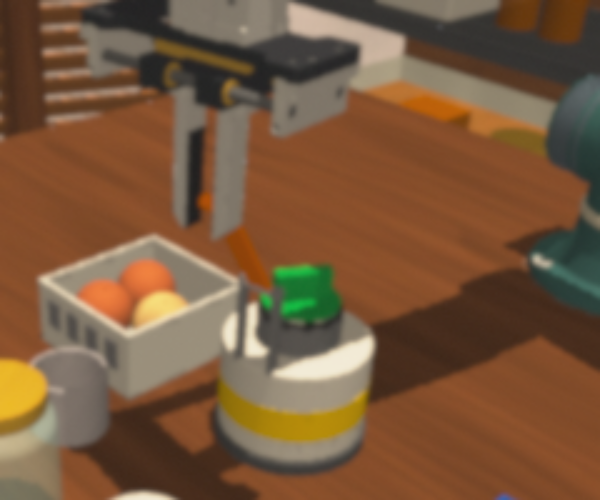

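The tab is back at about 2.2 rad, with the roll at (327,145) in the scene view. Releasing, rising, and moving above the cap.

>>> apply_moves:
  commands:
    - [0,0,0,0,0,0,60]
    - [0,0,0,0,0,0,60]
    - [0,0,0,0,0,0.01,60]
    - [0,0,0,0,0,0.04,60]
    - [0,0,0,0,0,0.08,60]

```text
time: 8.85
tool_pos: [0.6289, -0.0138, 0.3203]
ee_rot: [-3.14, 0.006, 0.155]
wrist_force: [0.6, 0.4, 0.2]
width: 0.0556
finger_force: 0.0
```

>>> apply_moves:
  commands:
    - [0,0,-0.12,-0.03,-0.005,0,60]
    - [0,0,-0.24,-0.06,-0.01,0,60]
    - [0,0,-0.36,-0.09,-0.015,0,60]
    - [0,0,-0.48,-0.125,-0.019,0,60]
    - [0,0,-0.612,-0.125,-0.019,0,60]

```text
time: 9.35
tool_pos: [0.5016, -0.033, 0.3236]
ee_rot: [3.141, -0.0, -0.464]
wrist_force: [0.5, 0.6, 0.1]
width: 0.0563
finger_force: 0.0
```

>>> apply_moves:
  commands:
    - [0,0,0,0,0,-0.03,60]
    - [0,0,0,0,0,-0.06,60]
    - [0,0,0,0,0,-0.09,60]
    - [0,0,0,0,0,-0.1,60]
    - [0,0,0,0,0,-0.1,60]

```text
time: 9.85
tool_pos: [0.504, -0.0327, 0.2208]
ee_rot: [3.14, 0.004, -0.457]
wrist_force: [-0.6, -0.3, 0.2]
width: 0.0564
finger_force: 0.0
```

```bash
python3 - <<'E'
from h import *
o=get_obs();print(o["time"],o["tool_pos"],o["ee_rot"],o["joint_positions"])
s=snapshot("wrist");save(s,"w6.png")
for q,z in [("cap_grip",.1505),("cap_rim",.1375)]:
    print(q,[(round(a["score"],2),np.round(a["pixel"]),np.round(atz(s,a["pixel"],z)[:2],4)) for a in place_of("wrist",q)[:2]])
for a in masks_of("wrist","cap_rim")[:1]: print(a["score"],fitcirc(s,a["mask"],.1375,.034))
E
```

```text
9.85 [ 0.50399514 -0.03273428  0.22075354] [ 3.14037076  0.003644   -0.45727471] [-1.77044709e-01 -1.27425327e-02  1.44394458e+00 -1.68107818e-04
  1.71423041e+00  1.85100039e+00]
cap_grip [(0.77, array([315., 201.]), array([ 0.5067, -0.0352]))]
cap_rim [(0.66, array([311., 196.]), array([ 0.5085, -0.0326]))]
0.68 (array([ 0.5077825 , -0.03304786]), np.float64(0.0006410459387992395))
```

View pics/w6.png

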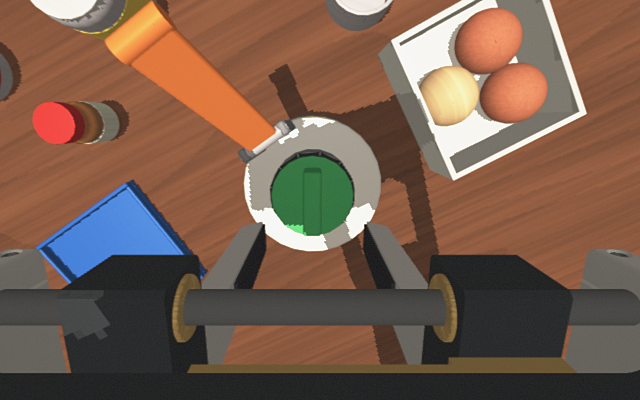

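The bar is upright in the image at column 312 and the rim is centred at (0.508, -0.033), so alignment is good. Descending over the bar.

>>> apply_moves:
  commands:
    - [0,0,0,0.001,0,-0.02,60]
    - [0,0,0,0.001,0,-0.04,60]
    - [0,0,0,0.001,0,-0.055,60]
    - [0,0,0,0.001,0,-0.065,60]
    - [0,0,0,0.001,0,-0.065,60]

```text
time: 10.55
tool_pos: [0.5053, -0.0327, 0.1561]
ee_rot: [3.141, 0.002, -0.457]
wrist_force: [-0.9, -0.2, -1.1]
width: 0.0563
finger_force: 0.0
```

>>> apply_moves:
  commands:
    - [0,0,0,0,0,-0.004,60]
    - [0,0,0,0,0,-0.008,60]
    - [0,0,0,0,0,-0.012,60]
    - [0,0,0,0,0,-0.012,60]
    - [0,0,0,0,0,-0.012,60]

```text
time: 11.05
tool_pos: [0.5059, -0.0329, 0.1453]
ee_rot: [3.142, -0.0, -0.457]
wrist_force: [0.7, -0.1, -0.2]
width: 0.056
finger_force: 0.0
```

```bash
python3 - <<'E'
from h import *
o=get_obs();print(o["time"],o["tool_pos"],o["ee_rot"],o["wrist_force"],o["wrist_torque"],o["qvel"].round(3))
E
```

```text
11.05 [ 0.50594469 -0.03287044  0.14530143] [ 3.14150458e+00 -8.66852654e-05 -4.57246096e-01] [ 0.7046372  -0.10070471 -0.1848459 ] [0.07532356 0.02940483 0.01306612] [ 0.001 -0.003 -0.005  0.001 -0.001 -0.001]
```

>>> apply_moves:
  commands:
    - [0,0,0,0.001,0,-0.002,60]
    - [0,0,0,0.002,0,-0.004,60]
    - [0,0,0,0.002,0,-0.005,60]
    - [0,0,0,0.002,0,-0.005,60]
    - [0,0,0,0.002,0,-0.005,60]

```text
time: 11.55
tool_pos: [0.5079, -0.0329, 0.1402]
ee_rot: [3.141, 0.0, -0.457]
wrist_force: [0.4, -0.7, -0.3]
width: 0.0563
finger_force: 0.0
```

>>> apply_moves:
  commands:
    - [0,0,0,0,0,0,5]
    - [0,0,0,0,0,0,5]
    - [0,0,0,0,0,0,5]
    - [0,0,0,0,0,0,5]
    - [0,0,0,0,0,0,5]

```text
time: 12.05
tool_pos: [0.5079, -0.0328, 0.1403]
ee_rot: [3.142, -0.0, -0.457]
wrist_force: [-0.5, -0.3, 0.1]
width: 0.0198
finger_force: 0.0
```

```bash
cat > st.py <<'E'
from h import *
o=get_obs();print(o["time"],o["tool_pos"].round(4),o["ee_rot"].round(4),o["wrist_force"].round(2),o["wrist_torque"].round(3),o["width"],o["finger_force"])
E
python3 st.py
```

```text
12.05 [ 0.5079 -0.0328  0.1403] [ 3.1415e+00 -1.0000e-04 -4.5720e-01] [-0.53 -0.29  0.06] [ 0.045  0.052 -0.039] 0.019782456847326428 0.0
```

>>> apply_moves:
  commands:
    - [0,0,0,0,0,0,5]
    - [0,0,0,0,0,0,5]
    - [0,0,0,0,0,-0.001,5]
    - [0,0,0,0,0,-0.002,5]
    - [0,0,0,0,0,-0.002,5]

```text
time: 12.55
tool_pos: [0.508, -0.0328, 0.1393]
ee_rot: [-3.141, -0.001, -0.457]
wrist_force: [-1.3, 0.5, 5.4]
width: 0.0135
finger_force: 30.0
```

```bash
python3 st.py
```

```text
12.55 [ 0.508  -0.0328  0.1393] [-3.1414e+00 -9.0000e-04 -4.5720e-01] [-1.25  0.53  5.39] [ 0.15   0.401 -0.04 ] 0.013511823168819237 29.998489022254944
```

>>> apply_moves:
  commands:
    - [0,0,0,0,0,-0.0005,5]
    - [0,0,0,0,0,-0.001,5]
    - [0,0,0,0,0,-0.0015,5]
    - [0,0,0,0,0,-0.002,5]
    - [0,0,0,0,0,-0.002,5]

```text
time: 13.05
tool_pos: [0.5081, -0.0328, 0.1376]
ee_rot: [-3.141, -0.001, -0.457]
wrist_force: [-1.8, 0.6, 6.4]
width: 0.0134
finger_force: 30.0
```

>>> apply_moves:
  commands:
    - [0,0,0,0,0,-0.0005,5]
    - [0,0,0,0,0,-0.001,5]
    - [0,0,0,0,0,-0.001,5]
    - [0,0,0,0,0,-0.001,5]
    - [0,0,0,0,0,-0.001,5]

```text
time: 13.55
tool_pos: [0.5081, -0.0328, 0.1368]
ee_rot: [-3.141, -0.001, -0.457]
wrist_force: [-2.0, 0.7, 7.3]
width: 0.0138
finger_force: 30.0
```

```bash
python3 st.py
```

```text
13.55 [ 0.5081 -0.0328  0.1368] [-3.1414e+00 -1.1000e-03 -4.5710e-01] [-2.    0.7   7.26] [ 0.16   0.544 -0.043] 0.013797284031353586 29.99863564968109
```

>>> apply_moves:
  commands:
    - [0,0,0,0,0,-0.0003,5]
    - [0,0,0,0,0,-0.0006,5]
    - [0,0,0,0,0,-0.0006,5]
    - [0,0,0,0,0,-0.0006,5]
    - [0,0,0,0,0,-0.0006,5]

```text
time: 14.05
tool_pos: [0.508, -0.0329, 0.1362]
ee_rot: [-3.141, -0.001, -0.457]
wrist_force: [-2.6, -0.1, 6.0]
width: 0.0141
finger_force: 30.0
```

```bash
python3 st.py
```

```text
14.05 [ 0.508  -0.0329  0.1362] [-3.1414e+00 -1.1000e-03 -4.5720e-01] [-2.61 -0.07  6.  ] [ 0.155  0.531 -0.006] 0.014119382890405693 29.998780488967896
```

>>> apply_moves:
  commands:
    - [0,0,0,0,0,-0.0003,5]
    - [0,0,0,0,0,-0.0005,5]
    - [0,0,0,0,0,-0.0005,5]
    - [0,0,0,0,0,-0.0005,5]
    - [0,0,0,0,0,-0.0005,5]

```text
time: 14.55
tool_pos: [0.5081, -0.0328, 0.1361]
ee_rot: [-3.141, -0.001, -0.457]
wrist_force: [-3.1, 1.1, 6.9]
width: 0.0138
finger_force: 30.0
```

```bash
python3 st.py
```

```text
14.55 [ 0.5081 -0.0328  0.1361] [-3.1413e+00 -1.3000e-03 -4.5710e-01] [-3.15  1.1   6.95] [0.154 0.681 0.005] 0.013826297611518004 29.99895930290222
```

>>> apply_moves:
  commands:
    - [0,0,0.02,0,0,-0.0002,5]
    - [0,0,0.04,0,0,-0.0002,5]
    - [0,0,0.06,0,0,-0.0002,5]
    - [0,0,0.08,0,0,-0.0002,5]
    - [0,0,0.1,0,0,-0.0002,5]

```text
time: 15.05
tool_pos: [0.5089, -0.0329, 0.1361]
ee_rot: [-3.141, -0.003, -0.356]
wrist_force: [-0.5, 0.4, 7.0]
width: 0.0138
finger_force: 30.0
```

```bash
python3 st.py
```

```text
15.05 [ 0.5089 -0.0329  0.1361] [-3.1409 -0.0033 -0.3564] [-0.49  0.43  7.01] [ 0.209  0.342 -0.049] 0.013831964216767372 29.9983012676239
```

>>> apply_moves:
  commands:
    - [0,0,0.05,0,0,0,5]
    - [0,0,0.1,0,0,0,5]
    - [0,0,0.15,0,0,0,5]
    - [0,0,0.2,0,0,0,5]
    - [0,0,0.25,0,0,0,5]

```text
time: 15.55
tool_pos: [0.5093, -0.0327, 0.1362]
ee_rot: [-3.141, -0.004, -0.105]
wrist_force: [0.0, 1.1, 6.9]
width: 0.0136
finger_force: 30.0
```

```bash
python3 st.py
```

```text
15.55 [ 0.5093 -0.0327  0.1362] [-3.1413 -0.0043 -0.1051] [0.02 1.08 6.86] [ 0.186  0.157 -0.015] 0.013610247417873521 29.998611509799957
```

>>> apply_moves:
  commands:
    - [0,0,0.05,0,0,0,5]
    - [0,0,0.1,0,0,0,5]
    - [0,0,0.15,0,0,0,5]
    - [0,0,0.2,0,0,0,5]
    - [0,0,0.25,0,0,0,5]

```text
time: 16.05
tool_pos: [0.5093, -0.0327, 0.1362]
ee_rot: [3.141, -0.004, 0.145]
wrist_force: [0.7, 1.3, 7.3]
width: 0.0136
finger_force: 30.0
```

>>> apply_moves:
  commands:
    - [0,0,0.05,0,0,0,5]
    - [0,0,0.1,0,0,0,5]
    - [0,0,0.15,0,0,0,5]
    - [0,0,0.2,0,0,0,5]
    - [0,0,0.25,0,0,0,5]

```text
time: 16.55
tool_pos: [0.5094, -0.0327, 0.1362]
ee_rot: [3.14, -0.004, 0.395]
wrist_force: [-0.4, 1.9, 7.3]
width: 0.0143
finger_force: 30.0
```

```bash
python3 st.py
```

```text
16.55 [ 0.5094 -0.0327  0.1362] [ 3.1397 -0.0043  0.395 ] [-0.44  1.88  7.3 ] [ 0.201  0.101 -0.1  ] 0.014252621922836413 29.99992400407791
```

>>> apply_moves:
  commands:
    - [0,0,0.02,0,0,0,5]
    - [0,0,0.04,0,0,0,5]
    - [0,0,0.06,0,0,0,5]
    - [0,0,0.08,0,0,0,5]
    - [0,0,0.1,0,0,0,5]

```text
time: 17.05
tool_pos: [0.5094, -0.0327, 0.1362]
ee_rot: [3.139, -0.004, 0.494]
wrist_force: [-0.5, 1.2, 6.7]
width: 0.0138
finger_force: 30.0
```

```bash
python3 st.py
```

```text
17.05 [ 0.5094 -0.0327  0.1362] [ 3.1394 -0.0041  0.4937] [-0.53  1.17  6.7 ] [ 0.242  0.108 -0.036] 0.013792147935422704 29.999822974205017
```

>>> apply_moves:
  commands:
    - [0,0,0.01,0,0,0,5]
    - [0,0,0.02,0,0,0,5]
    - [0,0,0.03,0,0,0,5]
    - [0,0,0.035,0,0,0,5]
    - [0,0,0.035,0,0,0,5]

```text
time: 17.55
tool_pos: [0.5093, -0.0327, 0.1362]
ee_rot: [3.139, -0.004, 0.528]
wrist_force: [0.3, -0.0, 6.6]
width: 0.0141
finger_force: 30.0
```

```bash
python3 st.py
```

```text
17.55 [ 0.5093 -0.0327  0.1362] [ 3.1393 -0.0039  0.528 ] [ 0.32 -0.01  6.57] [ 0.185  0.097 -0.012] 0.014120339733046139 29.999784529209137
```

>>> apply_moves:
  commands:
    - [0,0,0.01,0,0,0,5]
    - [0,0,0.02,0,0,0,5]
    - [0,0,0.03,0,0,0,5]
    - [0,0,0.035,0,0,0,5]
    - [0,0,0.035,0,0,0,5]

```text
time: 18.05
tool_pos: [0.5094, -0.0327, 0.1362]
ee_rot: [3.139, -0.004, 0.563]
wrist_force: [0.4, 0.8, 6.5]
width: 0.0139
finger_force: 30.0
```

```bash
python3 st.py
```

```text
18.05 [ 0.5094 -0.0327  0.1362] [ 3.1391 -0.0039  0.563 ] [0.42 0.79 6.55] [ 0.209  0.108 -0.007] 0.013939407309410488 29.99987304210663
```

>>> apply_moves:
  commands:
    - [0,0,0.01,0,0,0,5]
    - [0,0,0.02,0,0,0,5]
    - [0,0,0.03,0,0,0,5]
    - [0,0,0.035,0,0,0,5]
    - [0,0,0.035,0,0,0,5]

```text
time: 18.55
tool_pos: [0.5094, -0.0327, 0.1362]
ee_rot: [3.139, -0.004, 0.598]
wrist_force: [-0.4, 0.8, 6.8]
width: 0.0136
finger_force: 30.0
```

```bash
python3 st.py
```

```text
18.55 [ 0.5094 -0.0327  0.1362] [ 3.139  -0.0038  0.598 ] [-0.42  0.84  6.83] [ 0.206  0.104 -0.048] 0.013619264838259133 29.999990165233612
```

>>> apply_moves:
  commands:
    - [0,0,0.01,0,0,0,5]
    - [0,0,0.02,0,0,0,5]
    - [0,0,0.03,0,0,0,5]
    - [0,0,0.035,0,0,0,5]
    - [0,0,0.035,0,0,0,5]

```text
time: 19.05
tool_pos: [0.5093, -0.0327, 0.1362]
ee_rot: [3.139, -0.004, 0.633]
wrist_force: [-0.5, 0.6, 6.5]
width: 0.014
finger_force: 30.0
```

```bash
python3 st.py
```

```text
19.05 [ 0.5093 -0.0327  0.1362] [ 3.1388 -0.0037  0.633 ] [-0.51  0.56  6.48] [ 0.245  0.107 -0.032] 0.014010790375286544 30.00004380941391
```

>>> apply_moves:
  commands:
    - [0,0,0.01,0,0,0,5]
    - [0,0,0.02,0,0,0,5]
    - [0,0,0.03,0,0,0,5]
    - [0,0,0.035,0,0,0,5]
    - [0,0,0.035,0,0,0,5]

```text
time: 19.55
tool_pos: [0.5093, -0.0327, 0.1362]
ee_rot: [3.139, -0.004, 0.668]
wrist_force: [-0.1, 1.7, 7.1]
width: 0.0139
finger_force: 30.0
```

```bash
python3 st.py
```

```text
19.55 [ 0.5093 -0.0327  0.1362] [ 3.1387 -0.0036  0.668 ] [-0.07  1.72  7.09] [ 0.214  0.089 -0.027] 0.01388022689439072 30.00021904706955
```

>>> apply_moves:
  commands:
    - [0,0,0.01,0,0,0,5]
    - [0,0,0.02,0,0,0,5]
    - [0,0,0.03,0,0,0,5]
    - [0,0,0.035,0,0,0,5]
    - [0,0,0.035,0,0,0,5]

```text
time: 20.05
tool_pos: [0.5093, -0.0326, 0.1362]
ee_rot: [3.139, -0.004, 0.703]
wrist_force: [0.4, 0.8, 6.4]
width: 0.0136
finger_force: 30.0
```

```bash
python3 st.py
```

```text
20.05 [ 0.5093 -0.0326  0.1362] [ 3.1386 -0.0035  0.7031] [0.42 0.8  6.36] [ 0.177  0.158 -0.038] 0.013634638757280142 30.00015914440155
```

>>> apply_moves:
  commands:
    - [0,0,0.01,0,0,0,5]
    - [0,0,0.02,0,0,0,5]
    - [0,0,0.03,0,0,0,5]
    - [0,0,0.035,0,0,0,5]
    - [0,0,0.035,0,0,0,5]

```text
time: 20.55
tool_pos: [0.5093, -0.0326, 0.1362]
ee_rot: [3.139, -0.003, 0.738]
wrist_force: [-1.1, 0.2, 6.5]
width: 0.014
finger_force: 30.0
```

```bash
python3 st.py
```

```text
20.55 [ 0.5093 -0.0326  0.1362] [ 3.1387 -0.0034  0.7379] [-1.14  0.23  6.5 ] [ 0.227  0.122 -0.013] 0.013965290091674402 30.000162720680237
```

>>> apply_moves:
  commands:
    - [0,0,0.01,0,0,0,5]
    - [0,0,0.02,0,0,0,5]
    - [0,0,0.03,0,0,0,5]
    - [0,0,0.035,0,0,0,5]
    - [0,0,0.035,0,0,0,5]

```text
time: 21.05
tool_pos: [0.5089, -0.0324, 0.1361]
ee_rot: [3.14, -0.003, 0.773]
wrist_force: [-1.1, 2.7, 7.3]
width: 0.0136
finger_force: 30.0
```

```bash
python3 st.py
```

```text
21.05 [ 0.5089 -0.0324  0.1361] [ 3.1395e+00 -3.0000e-03  7.7290e-01] [-1.1   2.73  7.27] [ 0.314  0.214 -0.11 ] 0.013628266536580834 30.00167816877365
```

>>> apply_moves:
  commands:
    - [0,0,0.005,0,0,0,5]
    - [0,0,0.01,0,0,0,5]
    - [0,0,0.015,0,0,0,5]
    - [0,0,0.015,0,0,0,5]
    - [0,0,0.015,0,0,0,5]

```text
time: 21.55
tool_pos: [0.5088, -0.0322, 0.1361]
ee_rot: [3.14, -0.003, 0.788]
wrist_force: [-1.6, 1.5, 7.8]
width: 0.0138
finger_force: 30.0
```

```bash
python3 st.py
```

```text
21.55 [ 0.5088 -0.0322  0.1361] [ 3.1399e+00 -3.0000e-03  7.8780e-01] [-1.63  1.5   7.75] [ 0.354  0.309 -0.111] 0.013827703757234366 30.005891025066376
```

The stop is clearly felt, with first touch at a yaw of about 0.75. Easing back about 4 to 5° to yaw 0.68, then letting up slowly.

>>> apply_moves:
  commands:
    - [0,0,-0.02,0,0,0,5]
    - [0,0,-0.05,0,0,0,5]
    - [0,0,-0.08,0,0,0,5]
    - [0,0,-0.106,0,0,0,5]
    - [0,0,-0.106,0,0,0,5]

```text
time: 22.05
tool_pos: [0.5092, -0.033, 0.1362]
ee_rot: [3.138, -0.003, 0.681]
wrist_force: [-0.7, 0.2, 7.0]
width: 0.0137
finger_force: 30.0
```

>>> apply_moves:
  commands:
    - [0,0,0,0,0,0.001,5]
    - [0,0,0,0,0,0.002,5]
    - [0,0,0,0,0,0.003,5]
    - [0,0,0,0,0,0.004,5]
    - [0,0,0,0,0,0.005,5]

```text
time: 22.55
tool_pos: [0.5091, -0.033, 0.1407]
ee_rot: [3.139, -0.003, 0.682]
wrist_force: [-0.3, -0.2, 4.7]
width: 0.0139
finger_force: 30.0
```

```bash
python3 st.py
```

```text
22.55 [ 0.5091 -0.033   0.1407] [ 3.1387e+00 -2.7000e-03  6.8180e-01] [-0.33 -0.2   4.72] [ 0.05   0.005 -0.012] 0.013914753526723419 29.998455047607422
```

>>> apply_moves:
  commands:
    - [0,0,0,0,0,0.0005,5]
    - [0,0,0,0,0,0.001,5]
    - [0,0,0,0,0,0.0015,5]
    - [0,0,0,0,0,0.002,5]
    - [0,0,0,0,0,0.002,5]

```text
time: 23.05
tool_pos: [0.5086, -0.033, 0.1413]
ee_rot: [3.14, -0.001, 0.682]
wrist_force: [2.6, -0.0, 4.8]
width: 0.0138
finger_force: 30.0
```

>>> apply_moves:
  commands:
    - [0,0,0,0,0,0.0005,5]
    - [0,0,0,0,0,0.001,5]
    - [0,0,0,0,0,0.0015,5]
    - [0,0,0,0,0,0.002,5]
    - [0,0,0,0,0,0.002,5]

```text
time: 23.55
tool_pos: [0.5078, -0.0329, 0.1428]
ee_rot: [-3.142, 0.0, 0.682]
wrist_force: [2.8, -0.2, 3.7]
width: 0.0138
finger_force: 30.0
```

>>> apply_moves:
  commands:
    - [0,0,0,0,0,0.0005,5]
    - [0,0,0,0,0,0.001,5]
    - [0,0,0,0,0,0.0015,5]
    - [0,0,0,0,0,0.002,5]
    - [0,0,0,0,0,0.002,5]

```text
time: 24.05
tool_pos: [0.5071, -0.0327, 0.1442]
ee_rot: [-3.14, 0.002, 0.682]
wrist_force: [0.5, 0.4, 1.7]
width: 0.0135
finger_force: 30.0
```

```bash
python3 st.py
```

```text
24.05 [ 0.5071 -0.0327  0.1442] [-3.1399e+00  1.6000e-03  6.8180e-01] [0.53 0.35 1.68] [-0.063 -0.166  0.002] 0.013546362007240185 29.997898042201996
```

>>> apply_moves:
  commands:
    - [0,0,0,0.0005,0,0.0005,5]
    - [0,0,0,0.0005,0,0.001,5]
    - [0,0,0,0.0005,0,0.0015,5]
    - [0,0,0,0.0005,0,0.002,5]
    - [0,0,0,0.0005,0,0.002,5]

```text
time: 24.55
tool_pos: [0.5082, -0.0328, 0.1468]
ee_rot: [-3.141, 0.0, 0.682]
wrist_force: [0.2, 0.2, -0.3]
width: 0.0136
finger_force: 30.0
```

```bash
python3 st.py
```

```text
24.55 [ 0.5082 -0.0328  0.1468] [-3.1413e+00  4.0000e-04  6.8180e-01] [ 0.24  0.17 -0.34] [ 0.047 -0.008  0.043] 0.01359502672294509 29.99733656644821
```

The cap is free, with only its weight on the wrist. Lifting straight up.

>>> apply_moves:
  commands:
    - [0,0,0,0,0,0.005,5]
    - [0,0,0,0,0,0.01,5]
    - [0,0,0,0,0,0.016,5]
    - [0,0,0,0,0,0.023,5]
    - [0,0,0,0,0,0.03,5]

```text
time: 25.05
tool_pos: [0.5086, -0.0329, 0.1779]
ee_rot: [3.141, -0.0, 0.682]
wrist_force: [0.2, 0.3, -0.8]
width: 0.0138
finger_force: 30.0
```

>>> apply_moves:
  commands:
    - [0,0,0,0,0,0.01,5]
    - [0,0,0,0,0,0.025,5]
    - [0,0,0,0,0,0.04,5]
    - [0,0,0,0,0,0.055,5]
    - [0,0,0,0,0,0.06,5]

```text
time: 25.55
tool_pos: [0.5094, -0.033, 0.2401]
ee_rot: [3.138, -0.003, 0.682]
wrist_force: [0.8, 0.2, 0.0]
width: 0.0137
finger_force: 30.0
```

```bash
python3 - <<'E'
from h import *
exec(open('st.py').read().split('\n',1)[1])
for c in ["top","wrist","scene"]:
    s=snapshot(c); 
    if c=="scene": save(s,"s7.png")
    print(c,[(a["score"],atz(s,a["pixel"],.005)[:2]) for a in place_of(c,"tray_in")[:1]])
    for a in masks_of(c,"tray_in")[:1]:
        cn=max(cv2.findContours(a["mask"].astype(np.uint8),0,1)[0],key=cv2.contourArea)[:,0]
        P=np.array([atz(s,p,.016)[:2] for p in cn.astype(float)]).astype(np.float32)
        print(a["score"],a["extent"],cv2.minAreaRect(P))
E
```

```text
25.55 [ 0.5094 -0.033   0.2401] [ 3.1381e+00 -3.0000e-03  6.8180e-01] [0.77 0.22 0.02] [-0.026 -0.024 -0.025] 0.013665009213724386 29.997300803661346
top [(0.59, array([0.50712016, 0.23697342]))]
0.71 [170.6, 216.1, 238.7, 291.5] ((0.5122495889663696, 0.23821234703063965), (0.150469109416008, 0.15181179344654083), 7.597999095916748)
wrist [(0.58, array([0.51504685, 0.24111273]))]
0.63 [45.0, 0.0, 222.6, 115.7] ((0.5116923451423645, 0.23426488041877747), (0.14789298176765442, 0.15517497062683105), 7.495235919952393)
scene [(0.65, array([0.50891441, 0.23733894]))]
0.77 [400.8, 258.1, 513.9, 348.6] ((0.521081268787384, 0.23900142312049866), (0.1627318114042282, 0.15212859213352203), 7.613090515136719)
```

View pics/s7.png

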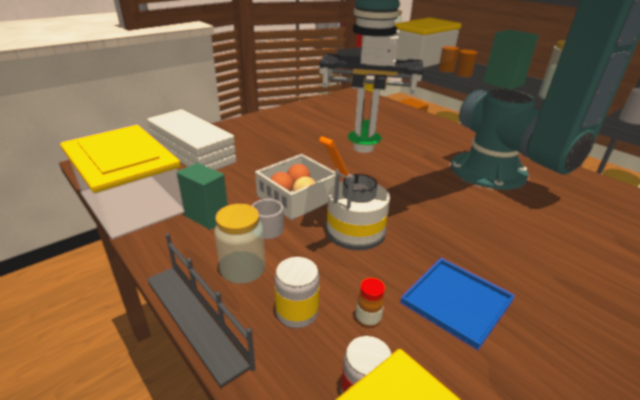

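The cap hangs upright in the gripper at (365,140), the collar is empty, and the tab is back at (325,142). The tray centre is at (0.512, 0.238).

>>> apply_moves:
  commands:
    - [0,0,0,0.001,0.025,0,5]
    - [0,0,0,0.001,0.06,0,5]
    - [0,0,0,0.002,0.1,0,5]
    - [0,0,0,0.002,0.14,0,5]
    - [0,0,0,0.003,0.18,0,5]

```text
time: 26.5
tool_pos: [0.5111, 0.1486, 0.2366]
ee_rot: [-3.142, 0.0, 0.681]
wrist_force: [1.2, -0.1, -0.6]
width: 0.0139
finger_force: 30.0
```

>>> apply_moves:
  commands:
    - [0,0,0,0,0.035,0,5]
    - [0,0,0,0,0.065,-0.01,5]
    - [0,0,0,0,0.085,-0.03,5]
    - [0,0,0,0,0.091,-0.05,5]
    - [0,0,0,0,0.091,-0.07,5]

```text
time: 27.0
tool_pos: [0.511, 0.2395, 0.1656]
ee_rot: [-3.141, 0.001, 0.684]
wrist_force: [0.2, -0.4, -0.6]
width: 0.0138
finger_force: 30.0
```

>>> apply_moves:
  commands:
    - [0,0,0,0,0,-0.02,5]
    - [0,0,0,0,0,-0.04,5]
    - [0,0,0,0,0,-0.06,5]
    - [0,0,0,0,0,-0.075,5]
    - [0,0,0,0,0,-0.085,5]

```text
time: 27.5
tool_pos: [0.5107, 0.2379, 0.0802]
ee_rot: [-3.141, 0.002, 0.682]
wrist_force: [-0.4, 0.1, -0.3]
width: 0.0139
finger_force: 30.0
```

>>> apply_moves:
  commands:
    - [0,0,0,0,0,-0.01,5]
    - [0,0,0,0,0,-0.02,5]
    - [0,0,0,0,0,-0.03,5]
    - [0,0,0,0,0,-0.03,5]
    - [0,0,0,0,0,-0.03,5]

```text
time: 28.0
tool_pos: [0.5115, 0.2382, 0.0519]
ee_rot: [3.142, 0.0, 0.682]
wrist_force: [0.1, 0.2, -1.4]
width: 0.0135
finger_force: 30.0
```

```bash
python3 st.py
```

```text
28.0 [0.5115 0.2382 0.0519] [3.1415 0.     0.6818] [ 0.13  0.24 -1.36] [ 0.02   0.054 -0.058] 0.013528970608021064 29.99735802412033
```

>>> apply_moves:
  commands:
    - [0,0,0,0,0,-0.004,5]
    - [0,0,0,0,0,-0.008,5]
    - [0,0,0,0,0,-0.012,5]
    - [0,0,0,0,0,-0.0145,5]
    - [0,0,0,0,0,-0.0145,5]

```text
time: 28.5
tool_pos: [0.511, 0.238, 0.0368]
ee_rot: [-3.141, 0.001, 0.682]
wrist_force: [0.1, 0.3, -0.4]
width: 0.014
finger_force: 30.0
```

>>> apply_moves:
  commands:
    - [0,0,0,0,0,-0.0005,5]
    - [0,0,0,0,0,-0.001,5]
    - [0,0,0,0,0,-0.0015,5]
    - [0,0,0,0,0,-0.002,5]
    - [0,0,0,0,0,-0.002,5]

```text
time: 29.0
tool_pos: [0.5114, 0.2381, 0.0354]
ee_rot: [3.142, 0.0, 0.682]
wrist_force: [0.7, -0.2, -1.9]
width: 0.0137
finger_force: 30.0
```

>>> apply_moves:
  commands:
    - [0,0,0,0,0,-0.0005,5]
    - [0,0,0,0,0,-0.001,5]
    - [0,0,0,0,0,-0.0015,5]
    - [0,0,0,0,0,-0.0015,5]
    - [0,0,0,0,0,-0.0015,5]

```text
time: 29.5
tool_pos: [0.5114, 0.2382, 0.0339]
ee_rot: [3.142, 0.0, 0.682]
wrist_force: [-0.3, 0.5, -1.9]
width: 0.0139
finger_force: 30.0
```

```bash
python3 st.py
```

```text
29.5 [0.5114 0.2382 0.0339] [3.1415e+00 1.0000e-04 6.8180e-01] [-0.32  0.48 -1.89] [ 0.057 -0.027  0.059] 0.013944763357184607 29.99739021062851
```

>>> apply_moves:
  commands:
    - [0,0,0,0,0,-0.0003,5]
    - [0,0,0,0,0,-0.0006,5]
    - [0,0,0,0,0,-0.0008,5]
    - [0,0,0,0,0,-0.0008,5]
    - [0,0,0,0,0,-0.0008,5]

```text
time: 30.0
tool_pos: [0.5114, 0.2382, 0.0333]
ee_rot: [3.141, -0.0, 0.682]
wrist_force: [-0.7, 0.3, 0.4]
width: 0.0138
finger_force: 30.0
```

>>> apply_moves:
  commands:
    - [0,0,0,0,0,-0.0003,5]
    - [0,0,0,0,0,-0.0006,5]
    - [0,0,0,0,0,-0.0006,5]
    - [0,0,0,0,0,-0.0006,5]
    - [0,0,0,0,0,-0.0006,5]

```text
time: 30.5
tool_pos: [0.5115, 0.2382, 0.0333]
ee_rot: [3.141, -0.0, 0.682]
wrist_force: [-2.7, -1.1, 5.0]
width: 0.0139
finger_force: 30.0
```

```bash
python3 st.py
```

```text
30.5 [0.5115 0.2382 0.0333] [ 3.1414e+00 -3.0000e-04  6.8180e-01] [-2.72 -1.07  5.  ] [-0.179  0.428 -0.044] 0.013854808378781948 29.998543560504913
```

Contact at 0.0333 m as predicted, with 5 N on the wrist. Easing slightly, releasing, and rising.

>>> apply_moves:
  commands:
    - [0,0,0,0,0,0.0004,5]
    - [0,0,0,0,0,0.0004,5]
    - [0,0,0,0,0,0.0004,15]
    - [0,0,0,0,0,0.0004,30]
    - [0,0,0,0,0,0.0004,50]

```text
time: 31.0
tool_pos: [0.5114, 0.2381, 0.0322]
ee_rot: [3.142, 0.0, 0.682]
wrist_force: [0.1, 0.4, -1.4]
width: 0.0262
finger_force: 0.0
```

>>> apply_moves:
  commands:
    - [0,0,0,0,0,0,50]
    - [0,0,0,0,0,0,50]
    - [0,0,0,0,0,0.01,50]
    - [0,0,0,0,0,0.025,50]
    - [0,0,0,0,0,0.045,50]

```text
time: 31.5
tool_pos: [0.5112, 0.2381, 0.0788]
ee_rot: [-3.141, 0.001, 0.682]
wrist_force: [-0.4, -0.8, 0.3]
width: 0.0469
finger_force: 0.0
```

>>> apply_moves:
  commands:
    - [0,0,0,0,0,0.03,50]
    - [0,0,0,0,0,0.06,50]
    - [0,0,0,0,0,0.1,50]
    - [0,0,0,0,0,0.14,50]
    - [0,0,0,0,0,0.16,50]

```text
time: 32.0
tool_pos: [0.5128, 0.2387, 0.2447]
ee_rot: [3.138, -0.009, 0.682]
wrist_force: [0.1, 0.0, -0.4]
width: 0.047
finger_force: 0.0
```

>>> apply_moves:
  commands:
    - [0,0,0,-0.03,0,0.02,50]
    - [0,0,0,-0.06,0,0.03,50]
    - [0,0,0,-0.08,0,0.03,50]
    - [0,0,0,-0.08,0,0.03,50]
    - [0,0,0,-0.08,0,0.03,50]

```text
time: 32.5
tool_pos: [0.4317, 0.2382, 0.2693]
ee_rot: [3.14, -0.003, 0.682]
wrist_force: [0.3, 0.4, 0.1]
width: 0.047
finger_force: 0.0
```

```bash
python3 - <<'E'
from h import *
for c in ["scene","wrist"]:
    s=snapshot(c); save(s,c+"8.png")
    for q,z in [("cap_grip",.0435),("cap_rim",.0305),("tray_in",.005)]: print(c,q,[(a["score"],atz(s,a["pixel"],z)[:2]) for a in place_of(c,q)[:1]])
a=cv2.imread("pics/scene8.png")[100:360,220:540];cv2.imwrite("pics/s8.png",cv2.resize(a,None,fx=2.3,fy=2.3))
E
```

```text
scene cap_grip [(0.85, array([0.51212  , 0.2407623]))]
scene cap_rim [(0.94, array([0.51007557, 0.23506101]))]
scene tray_in [(0.56, array([0.51076406, 0.23233762]))]
wrist cap_grip []
wrist cap_rim [(0.83, array([0.5104654 , 0.24367059]))]
wrist tray_in []
```

View pics/s8.png

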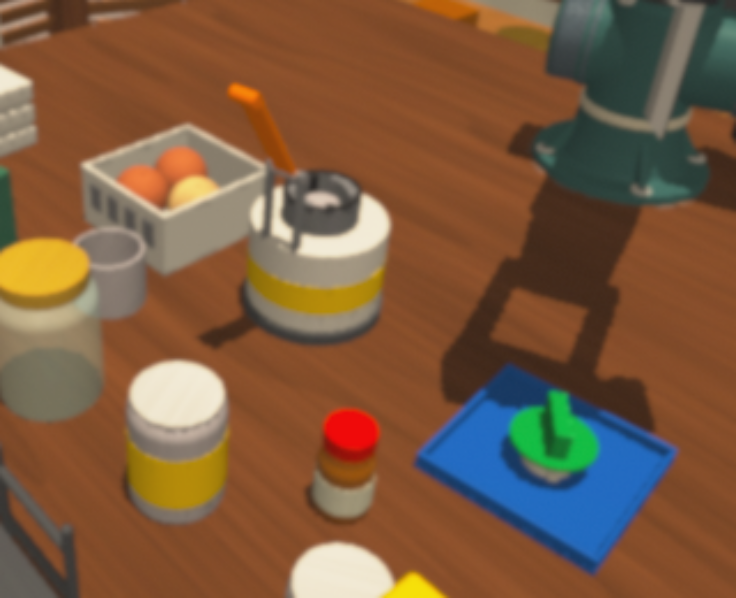

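The cap stands upright in the middle of the tray at crop (553,440), the tab is still back, and nothing else has moved.

```bash
python3 -c "
from bench import *
print(close_job())"
```

```text
the job is handed in; nothing more can be done
None
```

The canister is open, the tab is laid back at about 2.2 rad, and the green cap stands upright in the middle of the blue tray; the job is handed in (32.6 s of the 72 s allowed), though the hand-in gave no verdict.

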